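Sort wax casting patterns into sample trays

TASK

Sort the five loose wax patterns on the bench into the three white trays, each into the tray whose glued sample on the ledge has the same shape: both flanges, both levers and the bracket. Each must lie flat on the tray's floor, the same way up as it lies now, beside its neighbour and not on top of it. Wax chips, so set every piece down rather than dropping it, and leave the spirit lamp standing where it is.

Things in the scene. Friction and masses are not known exactly. Their poses are not given: they have to be found in the camera images.
- flange_large: Brown wax flange, loose, lying flat, boss up: a disc 62 mm across and 10 mm thick with a round boss 34 mm across on its middle, 38 mm tall in all, 55 g. Grip the boss at any yaw, fingertips above the disc. Origin: centre of the underside, z up through the boss. The larger of the two flanges.
- flange_small: Brown wax flange, loose, lying flat, boss up: a disc 50 mm across and 10 mm thick with a round boss 26 mm across on its middle, 38 mm tall in all, 35 g. Grip the boss at any yaw, fingertips above the disc. Origin: centre of the underside, z up through the boss. The smaller of the two flanges.
- lever_long: Brown wax lever arm, loose, lying flat: a bar 20 mm wide, 16 mm tall, with a round hub 32 mm across and 22 mm tall at one end, 92 mm long in all, 40 g. Origin: underside, middle of the whole length; x along the bar to the hub (hub axis at x = +30 mm), z up. Grip across the bar (along y), about 6 mm from the origin away from the hub. The longer of the two levers.
- lever_short: Brown wax lever arm, loose, lying flat: a bar 16 mm wide, 16 mm tall, with a round hub 26 mm across and 22 mm tall at one end, 74 mm long in all, 25 g. Origin: underside, middle of the whole length; x along the bar to the hub (hub axis at x = +24 mm), z up. Grip across the bar (along y), about 6 mm from the origin away from the hub. The shorter of the two levers.
- bracket: Brown wax foot bracket, loose, standing on its foot: a plate 60 mm (x) by 46 mm (y) by 9 mm thick with one upright lug on its middle, 50 mm long (x), 12 mm thick (y), its top 42 mm above the underside; 45 g. Grip the lug across its 12 mm (along y) with the fingertips above the plate. Origin: centre of the underside, x along the lug, z up.
- tray_flange: White slotted tray, fixed, open on top, outside 140 (x) by 200 (y) by 40 mm tall, walls and floor 5 mm. On a 6 mm high ledge, 70 mm deep, outside its far (+x) long side a sample is glued: a flange (disc with a boss). Origin: centre of the tray's underside, ledge not counted; x to the ledge, y along the long side, z up. The tray for flanges.
- tray_lever: White slotted tray, fixed, open on top, outside 140 (x) by 200 (y) by 40 mm tall, walls and floor 5 mm. On a 6 mm high ledge, 70 mm deep, outside its far (+x) long side a sample is glued: a lever arm (bar with a hub). Origin: centre of the tray's underside, ledge not counted; x to the ledge, y along the long side, z up. The tray for levers.
- tray_bracket: White slotted tray, fixed, open on top, outside 140 (x) by 200 (y) by 40 mm tall, walls and floor 5 mm. On a 6 mm high ledge, 70 mm deep, outside its far (+x) long side a sample is glued: a foot bracket (plate with an upright lug). Origin: centre of the tray's underside, ledge not counted; x to the ledge, y along the long side, z up. The tray for brackets.
- lamp: Small glass spirit lamp with a brass collar and white wick, loose, standing on the bench in the row of patterns, 52 mm across and 60 mm tall, 180 g; not to be touched. Origin: centre of the underside, z up.

How it is judged:
By the outcome, as a careful person would: the job done as asked, in the order asked, and still so for the second after the job is handed in, with the robot touching nothing.
It also fails if it takes over 136 s, if anything falls off the work surface, if the arm or the gripper's body presses on something with over 40 N, if the wrist force passes 120 N, or if a joint passes its speed limit or range.

ROBOT

A 6-joint arm with a two-finger parallel gripper is mounted at the origin on the work surface. World frame = base frame: x ahead of the robot, y to its left, z up, the work surface at z = 0. Lengths are in m, angles in rad, forces in N, time in s.
With the tool pointing down it reaches from about 0.375 to 0.925 m from the base axis. Payload 5.7 kg.
Tool frame: the origin (TCP) lies at the very end of the fingers, on their centre line; the grasp point (between the pads) lies 19 mm behind it; z points along the fingers, y is the direction in which the jaws open and shut (so a half turn about z gives the same grasp; the last joint's range is limited). The gripper opens to 88 mm and grips with 3 to 60 N. Pads are 20 mm wide; open, the fingers measure 115 mm over their backs; the gripper's body (75 mm by 178 mm) begins 61 mm behind the grasp point.
Start: joints at [1.182, 0.359, 1.51, -0, 1.272, -0.115], TCP at [0.162, 0.578, 0.223] pointing down, gripper open.
Joint ranges: [-2.97, 2.97], [-1.01, 2.36], [0.21, 2.38], [-0.96, 4.11], [0.2, 2.71], [-2.98, 2.98]. Speed limits (rad/s): [2.39, 2.39, 3.14, 3.14, 3.14, 3.14].

INTERFACE

Orientations are given as [roll, pitch, yaw] about the fixed x, y, z axes, in that order (R = Rz(yaw) Ry(pitch) Rx(roll)).
In Python, from rig import r gives the robot as it stands.
- The arm moves only by the shell command python3 -m inch 'ROWS' [FORCE]. ROWS is JSON, a list of rows, each a list of 7 numbers: the shift along the tool's x, y, z in m, then the turn, a rotation vector about the tool's x, y, z in rad, then the finger opening in m, from 0 to 0.0878. A call has 1 to 12 rows; each row is the pose to reach, as a shift and turn from the pose commanded when the call began, along the tool's axes at that moment; what a row does not reach only later rows make up. A row lasts 1/8 s, in which the tool goes at most 62.5 mm and 10.7 degrees, less where a joint would pass 70% of its speed; a pose out of reach is approached as far as the arm can. A call with a gripper value outside its range is refused whole. The fingers move at their own pace and stop on an object; FORCE is the grip in N (left out, the last holds). Time passes only in rows, so rows that repeat a pose let the fingers close. It gives the time, the measured TCP pose, the force and the opening at its end, in the units of the state.
- r.observe(): the state, without advancing time (a new reading comes with each control period).
- r.read_camera(name): name is "side" or "top" or "wrist"; returns a dict with "img" (480x640x3 uint8, red, green, blue), "range_z" (480x640 float32, m along the optical axis (not along the pixel's ray), 0 where there is no reading), "fx", "fy", "cx", "cy" (pixels), "origin" and "attitude" of the camera in the world. Camera axes: x right, y down, z forward; pixel columns grow to the right and rows downward; lengths in m; the calibration is good to about 2 mm. A picture is of the moment at which its call begins.
- r.close_job(): hands the job in, once; it reports no verdict.
The state is a dict: "clock": time; "q": joint angles; "dq": joint speeds; "effort": joint torques, N m; "tool_pos": TCP position; "tool_rot": TCP orientation; "contact_force": force on the tool from outside, world axes, zero at the start; "moment": the same for the moment, N m; "finger_gap": opening from 0.0 (shut) to 1.0 (fully open).
Only numpy, scipy, OpenCV 4.12 (cv2) and the standard library are available. Lean on these libraries where they do the work, as an engineer would, in place of code of your own. Each camera call takes 0.05 s, during which the arm holds its last target.

## Working session

There is one attempt and no reset: what is moved stays moved. The work goes in short steps, Python scripts to look and compute and a shell command to move; the robot and the scene stay as the last step left them, time stands still between calls to the robot, and variables do not carry over. Pictures are saved under pics/ and viewed, and the job is handed in when it is done.

```bash
ls; mkdir -p pics
python3 - <<'E'
from rig import r
import cv2
s=r.observe(); print(s)
for n in ["side","top","wrist"]:
    c=r.read_camera(n); cv2.imwrite(f"pics/{n}0.png",c["img"][:,:,::-1]); print(n,c["fx"],c["fy"],c["cx"],c["cy"],c["origin"],c["attitude"])
E
```

```text
pics
{'clock': 0.0, 'q': array([ 1.18187346e+00,  3.59479252e-01,  1.51142392e+00, -4.46177059e-05,
        1.27254387e+00, -1.15113601e-01]), 'dq': array([ 0.00091074, -0.00037359,  0.00064944, -0.00037345,  0.00179396,
       -0.0011777 ]), 'effort': array([-8.89811872e-04, -5.15371978e+01, -2.70734972e+01,  6.76896586e-02,
        3.45849304e-02, -8.76169656e-05]), 'tool_pos': array([0.16200162, 0.57698156, 0.2218282 ]), 'tool_rot': array([-3.13974564e+00, -1.70652574e-04,  2.86779638e+00]), 'contact_force': array([ 0.13951993, -0.11845205, -0.30671174]), 'moment': array([ 0.03504123, -0.02141719,  0.01402842]), 'finger_gap': 0.9964541644264241}
side 445.84033915980467 445.84033915980467 310.1373243044343 238.57482785698193 [ 0.15854325 -0.49469914  0.58334602] [-2.30863513 -0.00308786 -0.66856751]
top 549.4581415693413 549.4581415693413 321.32296348910273 239.4743265642508 [0.40244034 0.0088516  1.10613334] [-2.99988996 -0.01255555 -1.58513499]
wrist 361.95693434327876 361.95693434327876 319.91959818435674 241.99847129778547 [0.08566588 0.59818878 0.38386297] [2.84983876 0.00315954 1.29660855]
```

View pics/top0.png

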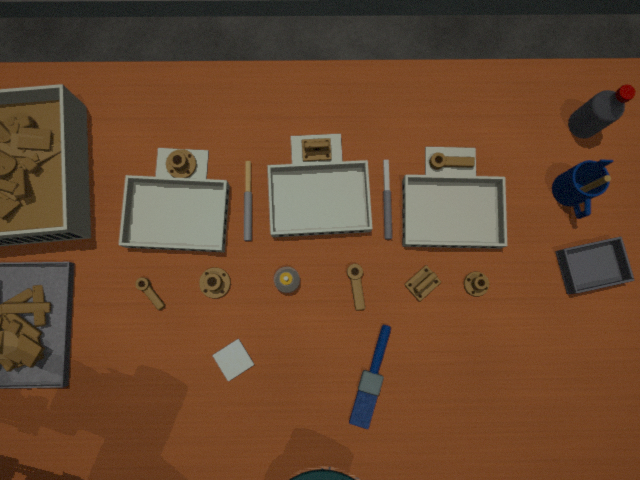

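View pics/side0.png

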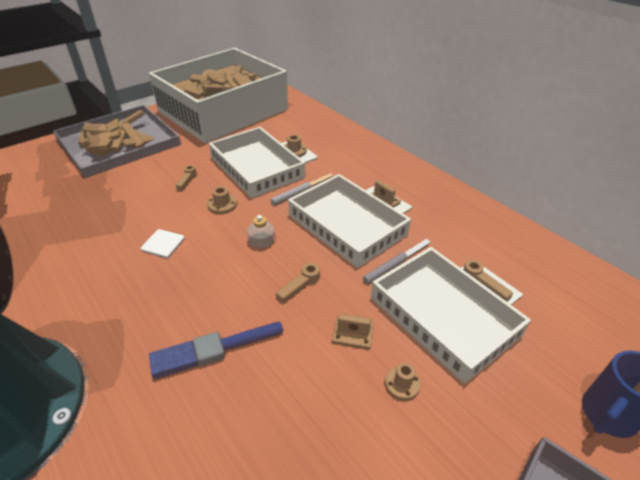

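View pics/wrist0.png

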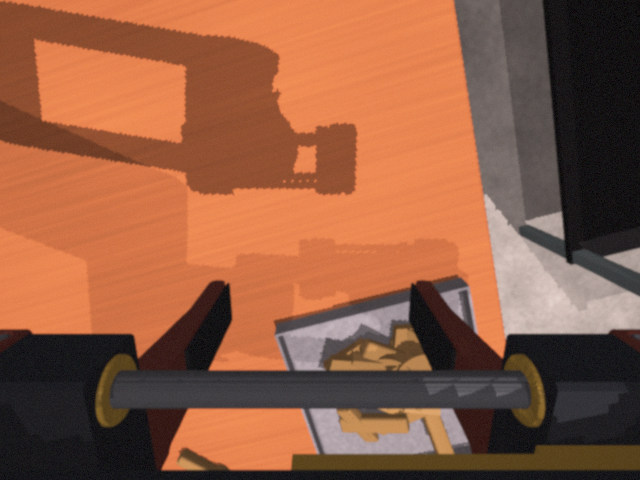

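The top view shows the trays left to right: flange (175,213), bracket (320,200) and lever (455,212). The pieces in the row are lever_short (150,293), large flange (215,283), lamp (287,280), lever_long (357,287), bracket (423,283) and small flange (477,284).

```bash
cat > h.py <<'E'
import numpy as np, cv2
from scipy.spatial.transform import Rotation as R
def rot(a): return R.from_euler('xyz',a).as_matrix()
def cloud(c):
    z=c["range_z"].astype(float); v,u=np.mgrid[0:480,0:640]
    p=np.stack([(u-c["cx"])/c["fx"]*z,(v-c["cy"])/c["fy"]*z,z],-1)
    w=p@rot(c["attitude"]).T+np.array(c["origin"]); w[z<=0]=np.nan
    return w
E
python3 - <<'E'
from rig import r
from h import *
c=r.read_camera("top"); W=cloud(c); np.save("W.npy",W); np.save("img.npy",c["img"])
hsv=cv2.cvtColor(c["img"],cv2.COLOR_RGB2HSV)
print("bench z",np.nanmedian(W[330:350,280:330,2]), np.nanmedian(W[310:330,500:550,2]),np.nanmedian(W[300:330,110:130,2]))
for n,(u,v,h) in dict(ls=(150,293,24),fl=(215,283,24),lamp=(287,280,22),ll=(357,287,28),br=(423,283,24),fs=(477,284,22)).items():
    P=W[v-h:v+h,u-h:u+h].reshape(-1,3); P=P[P[:,2]>0.006]
    m=np.median(P,0)
    xy=(P[:,:2]).astype(np.float32)
    print(n,len(P),"rect",cv2.minAreaRect(xy),"circ",cv2.minEnclosingCircle(xy),"mean",P.mean(0).round(4),"zmax",np.percentile(P[:,2],98).round(4),"hist",np.histogram(P[:,2],np.arange(0.004,.07,.004))[0])
    T=P[P[:,2]>np.percentile(P[:,2],98)-0.004]; print("   top",T.mean(0).round(4),cv2.minAreaRect(T[:,:2].astype(np.float32)))
for n,(u,v) in dict(tf=(175,213),tb=(320,200),tl=(455,212)).items():
    P=W[v-50:v+50,u-65:u+65].reshape(-1,3)
    T=P[(P[:,2]>0.036)&(P[:,2]<.05)]
    print(n,"rim",len(T),np.median(T[:,2]),cv2.minAreaRect(T[:,:2].astype(np.float32)),"floor",W[v,u])
E
```

```text
bench z 0.0008263522373954668 0.00039606077378206983 0.0010150452997541581
ls 397 rect ((0.45172688364982605, 0.3390457332134247), (0.07678385078907013, 0.08696944266557693), 78.11753845214844) circ ((0.4586472809314728, 0.345057874917984), 0.049155402928590775) mean [0.4571 0.333  0.0179] zmax 0.0262 hist [ 20  26  81 130  89  51   0   0   0   0   0   0   0   0   0   0]
   top [0.4734 0.346  0.0243] ((0.47378215193748474, 0.3474094271659851), (0.02168993093073368, 0.024415072053670883), 1.6075613498687744)
fl 759 rect ((0.47901609539985657, 0.21008458733558655), (0.0893460363149643, 0.07059584558010101), 10.112588882446289) circ ((0.48148253560066223, 0.21887362003326416), 0.048986319452524185) mean [0.4745 0.205  0.0203] zmax 0.042 hist [ 44 311 135   6   7   3   9  21 145  77   1   0   0   0   0   0]
   top [0.4759 0.207  0.0401] ((0.4750334918498993, 0.20596018433570862), (0.03150191158056259, 0.03095344267785549), 45.1262092590332)
lamp 560 rect ((0.48770129680633545, 0.061733100563287735), (0.07013312727212906, 0.06926864385604858), 89.14710235595703) circ ((0.4959647059440613,
[... 1478 characters left out ...]
  0   0   0   0]
   top [ 0.4663 -0.3169  0.0402] ((0.4666041433811188, -0.3157922625541687), (0.023109015077352524, 0.02248411811888218), 18.74917984008789)
tf rim 1093 0.040776922490703305 ((0.6275696158409119, 0.28358274698257446), (0.20228952169418335, 0.1710318773984909), 86.6240234375) floor [0.61741729 0.28931408 0.0048026 ]
tb rim 932 0.04050097839473765 ((0.6400696039199829, -0.0038674548268318176), (0.14175832271575928, 0.20053867995738983), 2.3150827884674072) floor [ 0.64102876 -0.00569633  0.00444205]
tl rim 985 0.04025016130230763 ((0.6107062697410583, -0.27332520484924316), (0.20141200721263885, 0.141479954123497), 88.22433471679688) floor [ 0.61272868 -0.28156631  0.00460089]
```

```bash
cat >> h.py <<'E'
def comp(W,u,v,lo,hi,h=35):
    s=np.zeros((480,640),np.uint8); z=np.nan_to_num(W[...,2],nan=-1)
    s[(z>lo)&(z<hi)]=1
    s[:max(v-h,0)]=0; s[v+h:]=0; s[:,:max(u-h,0)]=0; s[:,u+h:]=0
    n,l,st,ce=cv2.connectedComponentsWithStats(s,connectivity=4)
    k=1+np.argmax(st[1:,4]); return W[l==k]
E
python3 - <<'E'
from h import *
W=np.load("W.npy")
for n,(u,v,lo,hi) in dict(ls=(150,293,.011,.03),ll=(357,287,.011,.03),br=(423,283,.036,.05),fl=(215,283,.034,.05),fs=(477,284,.034,.05),lamp=(287,280,.02,.045)).items():
    P=comp(W,u,v,lo,hi); x=P[:,:2].astype(np.float32)
    (c,s,a)=cv2.minAreaRect(x); m=x.mean(0); e,V=np.linalg.eigh(np.cov((x-m).T)); d=V[:,1]
    t=(x-m)@d; 
    if n[0]=='l' and n!='lamp':
        H=P[P[:,2]>.021][:,:2].mean(0)-m; d=d*np.sign(H@d); t=(x-m)@d
        print("hub",H+m)
        n2=np.array([-d[1],d[0]]); bar=x[t<np.percentile(t,55)]; print("  bar fit dir",np.degrees(np.arctan2(*(cv2.fitLine(bar,cv2.DIST_L2,0,.01,.01).ravel()[[1,0]]))))
    print(n,len(P),"rect",np.round(c,4),np.round(s,4),"mean",m.round(4),"yaw",np.degrees(np.arctan2(d[1],d[0])).round(1),"ext",np.percentile(t,[0.5,99.5]).round(4),"mid",(m+d*np.percentile(t,[.5,99.5]).mean()).round(4),"circ",cv2.minEnclosingCircle(x))
for n,(u,v) in dict(tf=(175,213),tb=(320,200),tl=(455,212)).items():
    P=comp(W,u,v,.034,.046,75 if n!='tf' else 58); print(n,len(P),cv2.minAreaRect(P[:,:2].astype(np.float32)))
E
python3 - <<'E'
import cv2,numpy as np
i=cv2.imread("pics/top0.png"); cv2.imwrite("pics/crop.png",cv2.resize(i[140:320,110:510],(800,360),interpolation=cv2.INTER_CUBIC))
E
```

```text
hub [0.4729954  0.34537021]
  bar fit dir 38.830772
ls 359 rect [0.4563 0.3314] [0.0743 0.025 ] mean [0.4576 0.3332] yaw 38.2 ext [-0.0384  0.033 ] mid [0.4555 0.3315] circ ((0.4555060863494873, 0.3322805166244507), 0.03725432977080345)
hub [ 0.49164016 -0.07262681]
  bar fit dir 7.415798
ll 512 rect [ 0.4625 -0.0738] [0.0898 0.0303] mean [ 0.4654 -0.0754] yaw 7.8 ext [-0.0475  0.0414] mid [ 0.4624 -0.0758] circ ((0.462658166885376, -0.07711990177631378), 0.045545030385255814)
br 157 rect [ 0.469  -0.2091] [0.0122 0.0497] mean [ 0.4691 -0.2086] yaw 131.2 ext [-0.0247  0.0246] mid [ 0.4692 -0.2087] circ ((0.4692639708518982, -0.20882336795330048), 0.025031311437487602)
fl 239 rect [0.4747 0.2068] [0.0322 0.0326] mean [0.475  0.2063] yaw -166.2 ext [-0.0166  0.016 ] mid [0.4753 0.2063] circ ((0.47523796558380127, 0.20670025050640106), 0.01688610017299652)
fs 142 rect [ 0.4664 -0.3164] [0.0247 0.0249] mean [ 0.4659 -0.3158] yaw 119.0 ext [-0.0132  0.0121] mid [ 0.4662 -0.3163] circ ((0.4657907485961914, -0.31650492548942566), 0.013426038436591625)
lamp 408 rect [0.4785 0.0624] [0.0491 0.051 ] mean [0.4769 0.0617] yaw 86.7 ext [-0.0238  0.0252] mid [0.477  0.0624] circ ((0.4785173237323761, 0.06244201958179474), 0.02586859092116356)
tf 1090 ((0.6125024557113647, 0.2844095826148987), (0.20231623947620392, 0.141432985663414), 86.48664855957031)
tb 991 ((0.6400842666625977, -0.0038668662309646606), (0.14178772270679474, 0.20053867995738983), 2.315082550048828)
tl 1044 ((0.6107062697410583, -0.27332520484924316), (0.20141200721263885, 0.141479954123497), 88.22433471679688)
```

View pics/crop.png

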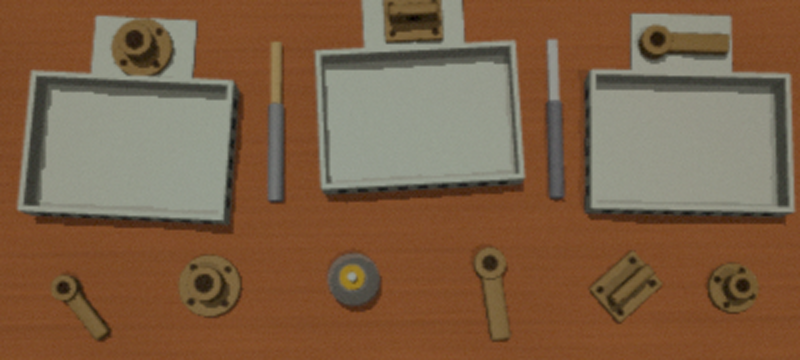

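```bash
cat >> h.py <<'E'
def plan(r,*targets):
    """targets (x,y,z,yawdeg): TCP pointing down; prints row numbers from the current pose"""
    s=r.observe(); Rb=rot(s["tool_rot"]); p=np.array(s["tool_pos"])
    print("t %.2f"%s["clock"],"pos",p.round(4),"yaw",np.degrees(s["tool_rot"][2]).round(1),"q",np.round(s["q"],2),"gap mm",round(s["finger_gap"]*87.8,1),"F",np.round(s["contact_force"],1))
    for x,y,z,yw in targets:
        Rt=rot([np.pi,0,np.radians(yw)])
        print([x,y,z,yw],"->",(Rb.T@(np.array([x,y,z])-p)).round(4),R.from_matrix(Rb.T@Rt).as_rotvec().round(3))
E
python3 - <<'E'
from rig import r
from h import *
for i in range(2): plan(r)
plan(r,(.475,.2065,.12,86.5),(.475,.2065,.06,86.5),(.475,.2065,.0145,86.5))
E
```

```text
t 0.20 pos [0.1621 0.5773 0.2221] yaw 164.3 q [ 1.18  0.36  1.51 -0.    1.27 -0.12] gap mm 87.8 F [ 0.6 -1.  -0.2]
t 0.20 pos [0.1621 0.5773 0.2221] yaw 164.3 q [ 1.18  0.36  1.51 -0.    1.27 -0.12] gap mm 87.8 F [ 0.6 -1.  -0.2]
t 0.20 pos [0.1621 0.5773 0.2221] yaw 164.3 q [ 1.18  0.36  1.51 -0.    1.27 -0.12] gap mm 87.8 F [ 0.6 -1.  -0.2]
[0.475, 0.2065, 0.12, 86.5] -> [-0.4015 -0.2722  0.1024] [-1.000e-03  1.000e-03  1.358e+00]
[0.475, 0.2065, 0.06, 86.5] -> [-0.4015 -0.2721  0.1624] [-1.000e-03  1.000e-03  1.358e+00]
[0.475, 0.2065, 0.0145, 86.5] -> [-0.4015 -0.2721  0.2079] [-1.000e-03  1.000e-03  1.358e+00]
```

```bash
python3 -m inch '[[-0.4015,-0.272,0.102,0,0,1.358,0.0878],[-0.4015,-0.272,0.102,0,0,1.358,0.0878],[-0.4015,-0.272,0.102,0,0,1.358,0.0878],[-0.4015,-0.272,0.102,0,0,1.358,0.0878],[-0.4015,-0.272,0.102,0,0,1.358,0.0878],[-0.4015,-0.272,0.102,0,0,1.358,0.0878],[-0.4015,-0.272,0.102,0,0,1.358,0.0878],[-0.4015,-0.272,0.102,0,0,1.358,0.0878],[-0.4015,-0.272,0.102,0,0,1.358,0.0878],[-0.4015,-0.272,0.102,0,0,1.358,0.0878]]' 10
python3 - <<'E'
from rig import r
from h import *
plan(r,(.475,.2065,.0145,86.5))
c=r.read_camera("wrist"); cv2.imwrite("pics/w1.png",c["img"][:,:,::-1])
E
```

```text
clock: 1.45
tool_pos: [0.4747, 0.2072, 0.1205]
tool_rot: [-3.14, 0.0, 1.509]
contact_force: [-0.5, 0.5, 0.2]
finger_gap: 0.999
t 1.45 pos [0.4747 0.2072 0.1205] yaw 86.5 q [0.28 0.36 1.8  0.   0.98 0.34] gap mm 87.7 F [-0.5  0.5  0.2]
[0.475, 0.2065, 0.0145, 86.5] -> [-0.0006  0.0004  0.106 ] [-0.001  0.    -0.001]
```

View pics/w1.png

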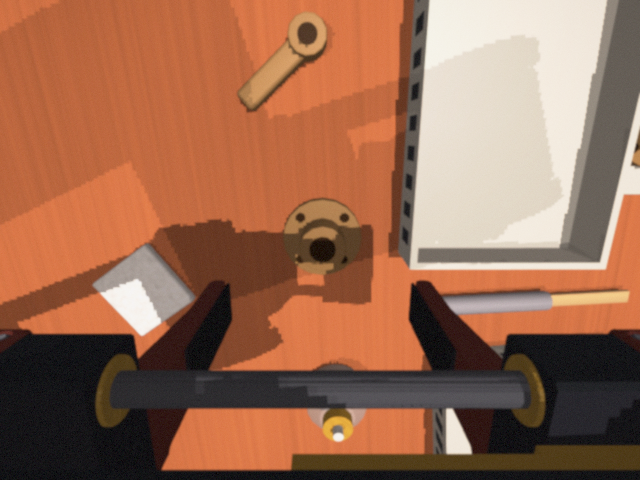

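```bash
python3 -m inch '[[0,0,0,0,0,0,0.056],[0,0,0,0,0,0,0.056],[0,0,0.04,0,0,0,0.056],[0,0,0.065,0,0,0,0.056],[0,0,0.085,0,0,0,0.056],[0,0,0.097,0,0,0,0.056],[0,0,0.105,0,0,0,0.056],[0,0,0.106,0,0,0,0.056],[0,0,0.106,0,0,0,0.03],[0,0,0.106,0,0,0,0.03],[0,0,0.106,0,0,0,0.03],[0,0,0.106,0,0,0,0.03]]' 10
python3 - <<'E'
from rig import r
from h import *
plan(r)
E
```

```text
clock: 3.0
tool_pos: [0.4757, 0.2072, 0.0151]
tool_rot: [3.141, -0.0, 1.51]
contact_force: [-0.1, -0.5, 4.1]
finger_gap: 0.381
t 3.00 pos [0.4757 0.2072 0.0151] yaw 86.5 q [ 0.28  0.53  1.88 -0.    0.73  0.34] gap mm 33.4 F [-0.1 -0.5  4.1]
```

```bash
python3 -m inch '[[0,0,-0.02,0,0,0,0.03],[0,0,-0.06,0,0,0,0.03],[0,0,-0.09,0,0,0,0.03],[0,0,-0.09,0,0,0,0.03]]' 10
python3 - <<'E'
from rig import r
from h import *
plan(r,(.6152,.3293,.105,86.5))
c=r.read_camera("wrist"); cv2.imwrite("pics/w2.png",c["img"][:,:,::-1])
E
```

```text
clock: 3.5
tool_pos: [0.4769, 0.2077, 0.1067]
tool_rot: [3.137, -0.002, 1.51]
contact_force: [0.6, -0.7, -1.2]
finger_gap: 0.385
t 3.50 pos [0.4769 0.2077 0.1067] yaw 86.5 q [ 0.28  0.38  1.81 -0.    0.94  0.34] gap mm 33.8 F [ 0.6 -0.7 -1.2]
[0.6152, 0.3293, 0.105, 86.5] -> [0.1298 0.1306 0.0025] [ 0.004 -0.002  0.   ]
```

View pics/w2.png

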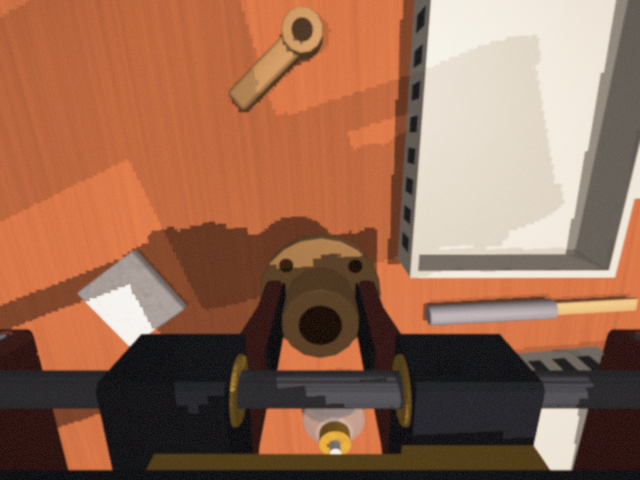

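The wrist view shows the flange held between the pads at (320,310), level.

```bash
python3 -m inch '[[0.05,0.05,0,0,0,0,0.03],[0.09,0.09,0,0,0,0,0.03],[0.13,0.1306,0,0,0,0,0.03],[0.13,0.1306,0,0,0,0,0.03],[0.13,0.1306,0,0,0,0,0.03],[0.13,0.1306,0.03,0,0,0,0.03],[0.13,0.1306,0.055,0,0,0,0.03],[0.13,0.1306,0.07,0,0,0,0.03],[0.13,0.1306,0.075,0,0,0,0.03],[0.13,0.1306,0.075,0,0,0,0.03]]' 10
python3 - <<'E'
from rig import r
from h import *
plan(r,(.6152,.3293,.0195,86.5))
E
```

```text
clock: 4.8
tool_pos: [0.6134, 0.3287, 0.0299]
tool_rot: [-3.141, 0.0, 1.51]
contact_force: [0.5, -0.9, -0.1]
finger_gap: 0.386
t 4.80 pos [0.6134 0.3287 0.0299] yaw 86.5 q [ 0.39  0.69  1.45 -0.    1.    0.45] gap mm 33.9 F [ 0.5 -0.9 -0.1]
[0.6152, 0.3293, 0.0195, 86.5] -> [0.0007 0.0018 0.0104] [-0.  0. -0.]
```

```bash
python3 -m inch '[[0,0,0.004,0,0,0,0.03],[0,0,0.007,0,0,0,0.03],[0,0,0.009,0,0,0,0.03],[0,0,0.0095,0,0,0,0.03],[0,0,0.010,0,0,0,0.03],[0,0,0.0103,0,0,0,0.03],[0,0,0.0103,0,0,0,0.03]]' 10
```

```text
clock: 5.68
tool_pos: [0.6134, 0.329, 0.0201]
tool_rot: [-3.142, 0.0, 1.51]
contact_force: [-2.1, -1.0, 5.9]
finger_gap: 0.382
```

```bash
python3 -m inch '[[0,0,0,0,0,0,0.037],[0,0,0,0,0,0,0.045],[0,0,0,0,0,0,0.054],[0,0,0,0,0,0,0.054],[0,0,-0.02,0,0,0,0.054],[0,0,-0.06,0,0,0,0.056],[0,0,-0.1,0,0,0,0.056],[0,0,-0.12,0,0,0,0.056]]' 10
python3 - <<'E'
from rig import r
from h import *
plan(r,(.466,-.3163,.14,86.5),(.466,-.3163,.12,86.5))
c=r.read_camera("wrist"); cv2.imwrite("pics/w3.png",c["img"][:,:,::-1])
E
```

```text
clock: 6.68
tool_pos: [0.6151, 0.3296, 0.1433]
tool_rot: [3.137, -0.002, 1.51]
contact_force: [0.1, -0.5, -0.5]
finger_gap: 0.636
t 6.67 pos [0.6151 0.3296 0.1433] yaw 86.5 q [ 0.39  0.56  1.37 -0.    1.2   0.45] gap mm 55.9 F [ 0.1 -0.5 -0.5]
[0.466, -0.3163, 0.14, 86.5] -> [-0.6538 -0.1094  0.0014] [ 0.004 -0.002  0.   ]
[0.466, -0.3163, 0.12, 86.5] -> [-0.6539 -0.1095  0.0214] [ 0.004 -0.002  0.   ]
```

View pics/w3.png

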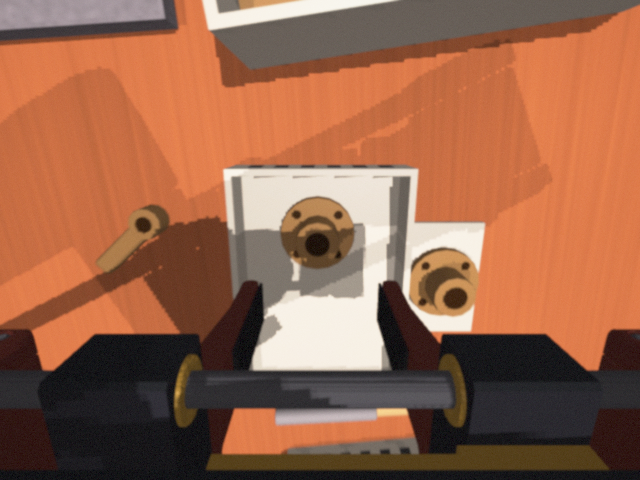

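The flange lies flat at (317,233) in the flange tray. The small flange is next.

```bash
python3 -m inch '[[-0.654,-0.1095,0.002,0,0,0,0.052],[-0.654,-0.1095,0.002,0,0,0,0.052],[-0.654,-0.1095,0.002,0,0,0,0.052],[-0.654,-0.1095,0.002,0,0,0,0.052],[-0.654,-0.1095,0.002,0,0,0,0.052],[-0.654,-0.1095,0.002,0,0,0,0.052],[-0.654,-0.1095,0.002,0,0,0,0.052],[-0.654,-0.1095,0.002,0,0,0,0.052],[-0.654,-0.1095,0.002,0,0,0,0.052],[-0.654,-0.1095,0.02,0,0,0,0.052],[-0.654,-0.1095,0.03,0,0,0,0.052],[-0.654,-0.1095,0.03,0,0,0,0.052]]' 10
python3 - <<'E'
from rig import r
from h import *
plan(r,(.466,-.3163,.0145,86.5))
c=r.read_camera("wrist"); cv2.imwrite("pics/w4.png",c["img"][:,:,::-1])
E
```

```text
clock: 8.22
tool_pos: [0.4626, -0.319, 0.1076]
tool_rot: [-3.139, -0.001, 1.506]
contact_force: [-0.0, 0.5, -0.0]
finger_gap: 0.591
t 8.22 pos [ 0.4626 -0.319   0.1076] yaw 86.3 q [-0.73  0.44  1.72 -0.    0.99 -0.66] gap mm 51.9 F [-0.   0.5 -0. ]
[0.466, -0.3163, 0.0145, 86.5] -> [0.0028 0.0034 0.0931] [-0.002 -0.001 -0.004]
```

View pics/w4.png

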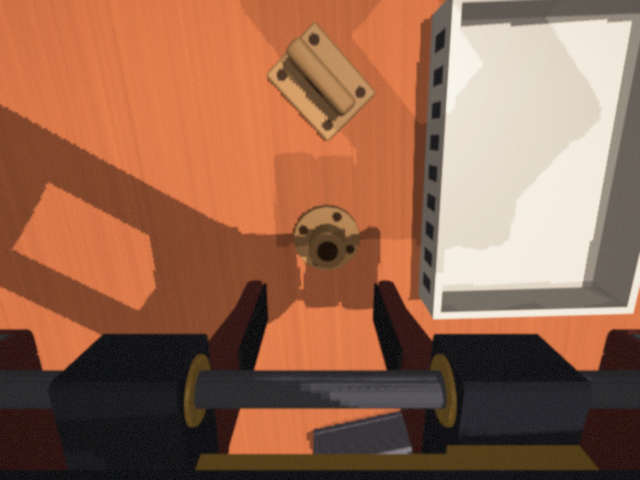

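```bash
python3 -m inch '[[0.0028,0.0034,0.03,0,0,0,0.052],[0.0028,0.0034,0.055,0,0,0,0.052],[0.0028,0.0034,0.065,0,0,0,0.052],[0.0028,0.0034,0.065,0,0,0,0.052]]' 10
python3 - <<'E'
from rig import r
from h import *
plan(r,(.466,-.3163,.0145,86.5))
E
```

```text
clock: 8.78
tool_pos: [0.4678, -0.3133, 0.0442]
tool_rot: [-3.14, -0.001, 1.511]
contact_force: [0.2, 0.1, -0.3]
finger_gap: 0.596
t 8.78 pos [ 0.4678 -0.3133  0.0442] yaw 86.6 q [-0.71  0.53  1.76  0.    0.85 -0.65] gap mm 52.4 F [ 0.2  0.1 -0.3]
[0.466, -0.3163, 0.0145, 86.5] -> [-0.0031 -0.0016  0.0297] [-0.001 -0.001  0.001]
```

```bash
python3 -m inch '[[-0.003,-0.0016,0.01,0,0,0,0.052],[-0.003,-0.0016,0.02,0,0,0,0.052],[-0.003,-0.0016,0.027,0,0,0,0.052],[-0.003,-0.0016,0.0295,0,0,0,0.052],[-0.003,-0.0016,0.0295,0,0,0,0.052],[-0.003,-0.0016,0.0295,0,0,0,0.022],[-0.003,-0.0016,0.0295,0,0,0,0.022],[-0.003,-0.0016,0.0295,0,0,0,0.022],[-0.003,-0.0016,0.0295,0,0,0,0.022]]' 10
python3 - <<'E'
from rig import r
from h import *
plan(r,(.6098,.2395,.13,86.5))
E
```

```text
clock: 9.9
tool_pos: [0.4663, -0.3176, 0.0151]
tool_rot: [3.141, 0.0, 1.51]
contact_force: [-0.5, -0.5, 1.4]
finger_gap: 0.293
t 9.90 pos [ 0.4663 -0.3176  0.0151] yaw 86.5 q [-0.72  0.57  1.78 -0.    0.79 -0.66] gap mm 25.8 F [-0.5 -0.5  1.4]
[0.6098, 0.2395, 0.13, 86.5] -> [ 0.5647  0.1093 -0.1151] [0. 0. 0.]
```

```bash
python3 -m inch '[[0,0,-0.03,0,0,0,0.022],[0,0,-0.07,0,0,0,0.022],[0.04,0.008,-0.11,0,0,0,0.022],[0.5647,0.1093,-0.1151,0,0,0,0.022],[0.5647,0.1093,-0.1151,0,0,0,0.022],[0.5647,0.1093,-0.1151,0,0,0,0.022],[0.5647,0.1093,-0.1151,0,0,0,0.022],[0.5647,0.1093,-0.1151,0,0,0,0.022],[0.5647,0.1093,-0.1151,0,0,0,0.022],[0.5647,0.1093,-0.1151,0,0,0,0.022],[0.5647,0.1093,-0.1151,0,0,0,0.022],[0.5647,0.1093,-0.1151,0,0,0,0.022]]' 10;python3 -m inch '[[0,0,0,0,0,0,0.022],[0,0,0,0,0,0,0.022],[0,0,0,0,0,0,0.022]]'
python3 - <<'E'
from rig import r
from h import *
plan(r,(.6098,.2395,.031,86.5))
E
```

```text
clock: 11.4
tool_pos: [0.6099, 0.2428, 0.1299]
tool_rot: [3.141, -0.001, 1.512]
contact_force: [0.9, 0.4, 0.0]
finger_gap: 0.29
clock: 11.78
tool_pos: [0.6092, 0.238, 0.1298]
tool_rot: [-3.141, 0.001, 1.508]
contact_force: [-0.1, -0.6, 0.0]
finger_gap: 0.292
t 11.78 pos [0.6092 0.238  0.1298] yaw 86.4 q [ 0.27  0.52  1.48 -0.    1.14  0.33] gap mm 25.6 F [-0.1 -0.6  0. ]
[0.6098, 0.2395, 0.031, 86.5] -> [0.0016 0.0006 0.0988] [-0.001  0.001 -0.001]
```

```bash
python3 -m inch '[[0.001,0,0.03,0,0,0,0.022],[0.001,0,0.07,0,0,0,0.022],[0.001,0,0.095,0,0,0,0.022],[0.001,0,0.098,0,0,0,0.022],[0.001,0,0.101,0,0,0,0.022],[0.001,0,0.104,0,0,0,0.022],[0.001,0,0.107,0,0,0,0.022],[0.001,0,0.108,0,0,0,0.022],[0.001,0,0.109,0,0,0,0.022],[0.001,0,0.1095,0,0,0,0.022],[0.001,0,0.1095,0,0,0,0.022]]' 10
```

```text
clock: 13.15
tool_pos: [0.6097, 0.2405, 0.0204]
tool_rot: [-3.142, 0.0, 1.51]
contact_force: [-0.5, -0.4, -0.2]
finger_gap: 0.295
```

```bash
python3 -m inch '[[0,0,0.0003,0,0,0,0.022],[0,0,0.0006,0,0,0,0.022],[0,0,0.0008,0,0,0,0.022],[0,0,0.0008,0,0,0,0.022]]' 10
```

```text
clock: 13.65
tool_pos: [0.6098, 0.2406, 0.0201]
tool_rot: [3.141, 0.0, 1.51]
contact_force: [-2.2, 0.7, 5.6]
finger_gap: 0.299
```

```bash
python3 -m inch '[[0,0,0,0,0,0,0.03],[0,0,0,0,0,0,0.038],[0,0,0,0,0,0,0.048],[0,0,0,0,0,0,0.048],[0,0,-0.02,0,0,0,0.048],[0,0,-0.06,0,0,0,0.05],[0,0,-0.1,0,0,0,0.05],[0,0,-0.11,0,0,0,0.05],[0,0,-0.11,0,0,0,0.05]]' 10
python3 - <<'E'
from rig import r
from h import *
plan(r,(.4566,-.0763,.11,7.5))
c=r.read_camera("wrist"); cv2.imwrite("pics/w5.png",c["img"][:,:,::-1])
E
```

```text
clock: 14.78
tool_pos: [0.6101, 0.2407, 0.1307]
tool_rot: [3.14, -0.001, 1.51]
contact_force: [-0.8, -0.1, 0.0]
finger_gap: 0.567
t 14.78 pos [0.6101 0.2407 0.1307] yaw 86.5 q [ 0.27  0.52  1.48 -0.    1.14  0.33] gap mm 49.8 F [-0.8 -0.1  0. ]
[0.4566, -0.0763, 0.11, 7.5] -> [-0.3257 -0.134   0.0203] [ 1.000e-03 -2.000e-03  1.379e+00]
```

View pics/w5.png

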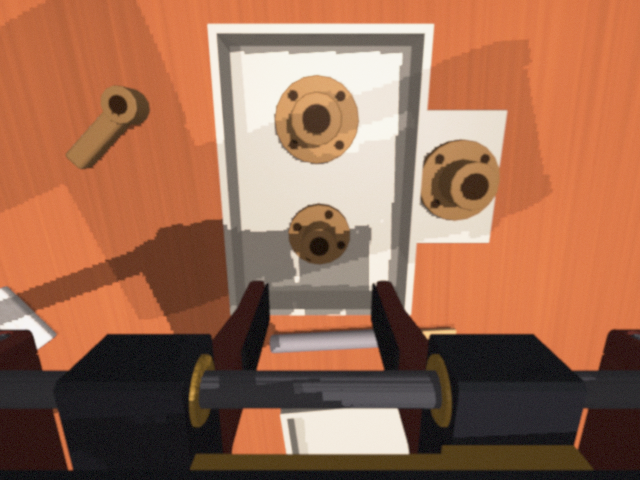

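Both flanges lie flat side by side at (317,118) and (319,233). Next is the long lever.

```bash
python3 -m inch '[[-0.3257,-0.134,0.01,0,0,1.379,0.05],[-0.3257,-0.134,0.01,0,0,1.379,0.05],[-0.3257,-0.134,0.01,0,0,1.379,0.05],[-0.3257,-0.134,0.01,0,0,1.379,0.05],[-0.3257,-0.134,0.01,0,0,1.379,0.05],[-0.3257,-0.134,0.01,0,0,1.379,0.05],[-0.3257,-0.134,0.01,0,0,1.379,0.05],[-0.3257,-0.134,0.01,0,0,1.379,0.05],[-0.3257,-0.134,0.02,0,0,1.379,0.05],[-0.3257,-0.134,0.03,0,0,1.379,0.05],[-0.3257,-0.134,0.03,0,0,1.379,0.05],[-0.3257,-0.134,0.03,0,0,1.379,0.05]]' 10
python3 - <<'E'
from rig import r
from h import *
plan(r,(.4566,-.0763,.004,7.5))
c=r.read_camera("wrist"); cv2.imwrite("pics/w6.png",c["img"][:,:,::-1])
E
```

```text
clock: 16.32
tool_pos: [0.4559, -0.0762, 0.0994]
tool_rot: [-3.141, 0.001, 0.132]
contact_force: [0.2, 0.2, -0.0]
finger_gap: 0.569
t 16.32 pos [ 0.4559 -0.0762  0.0994] yaw 7.5 q [-0.32  0.33  1.94 -0.    0.87  1.12] gap mm 50.0 F [ 0.2  0.2 -0. ]
[0.4566, -0.0763, 0.004, 7.5] -> [0.0007 0.0002 0.0954] [-0.     0.001  0.001]
```

View pics/w6.png

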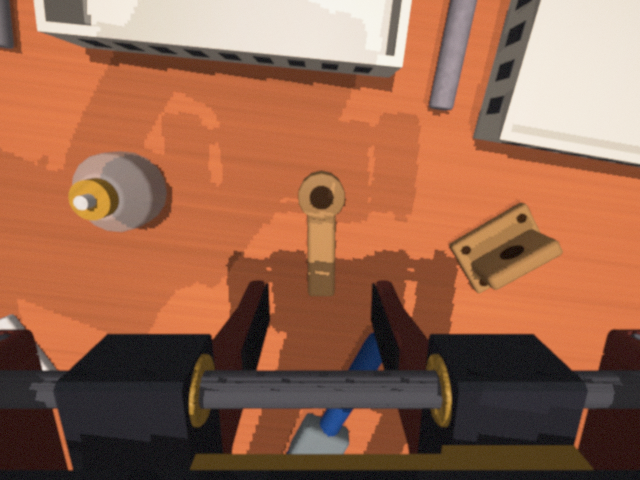

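```bash
python3 -m inch '[[0.0005,0,0.03,0,0,0,0.05],[0.0005,0,0.06,0,0,0,0.05],[0.0005,0,0.08,0,0,0,0.05],[0.0005,0,0.089,0,0,0,0.05],[0.0005,0,0.093,0,0,0,0.05],[0.0005,0,0.0955,0,0,0,0.05],[0.0005,0,0.0955,0,0,0,0.05],[0.0005,0,0.0955,0,0,0,0.015],[0.0005,0,0.0955,0,0,0,0.015],[0.0005,0,0.0955,0,0,0,0.015],[0.0005,0,0.0955,0,0,0,0.015]]' 10
python3 - <<'E'
from rig import r
from h import *
plan(r)
E
```

```text
clock: 17.75
tool_pos: [0.4567, -0.0764, 0.0043]
tool_rot: [3.141, -0.0, 0.131]
contact_force: [0.1, 0.0, 1.2]
finger_gap: 0.224
t 17.75 pos [ 0.4567 -0.0764  0.0043] yaw 7.5 q [-0.31  0.5   2.01 -0.    0.63  1.13] gap mm 19.7 F [0.1 0.  1.2]
```

```bash
python3 -m inch '[[0,0,-0.02,0,0,0,0.015],[0,0,-0.06,0,0,0,0.015],[0,0,-0.09,0,0,0,0.015],[0,0,-0.1,0,0,0,0.015],[0,0,-0.1,0,0,0,0.015]]' 10
python3 - <<'E'
from rig import r
from h import *
plan(r,(.6061,-.2281,.09,-1.8))
c=r.read_camera("wrist"); cv2.imwrite("pics/w7.png",c["img"][:,:,::-1])
E
```

```text
clock: 18.38
tool_pos: [0.4567, -0.0764, 0.1042]
tool_rot: [3.141, -0.001, 0.131]
contact_force: [1.2, -0.1, -0.9]
finger_gap: 0.227
t 18.38 pos [ 0.4567 -0.0764  0.1042] yaw 7.5 q [-0.31  0.32  1.93 -0.    0.89  1.13] gap mm 19.9 F [ 1.2 -0.1 -0.9]
[0.6061, -0.2281, 0.09, -1.8] -> [0.1283 0.1699 0.0144] [ 0.    -0.001  0.162]
```

View pics/w7.png

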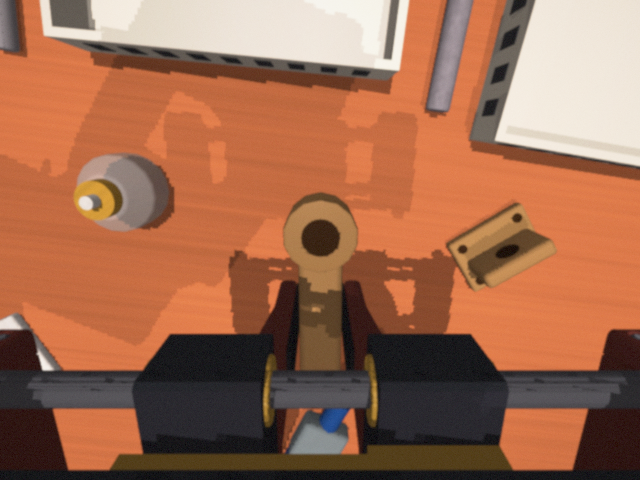

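The lever is held straight, with its hub at (320,233). Now I carry it to the lever tray.

```bash
python3 -m inch '[[0.128,0.17,0,0,0,0.162,0.015],[0.128,0.17,0,0,0,0.162,0.015],[0.128,0.17,0,0,0,0.162,0.015],[0.128,0.17,0,0,0,0.162,0.015],[0.128,0.17,0,0,0,0.162,0.015],[0.128,0.17,0,0,0,0.162,0.015],[0.128,0.17,0.02,0,0,0.162,0.015],[0.128,0.17,0.05,0,0,0.162,0.015],[0.128,0.17,0.07,0,0,0.162,0.015],[0.128,0.17,0.08,0,0,0.162,0.015],[0.128,0.17,0.084,0,0,0.162,0.015],[0.128,0.17,0.084,0,0,0.162,0.015]]' 10
python3 - <<'E'
from rig import r
from h import *
plan(r,(.6061,-.2281,.0093,-1.8))
E
```

```text
clock: 19.92
tool_pos: [0.6057, -0.228, 0.0206]
tool_rot: [3.141, -0.0, -0.031]
contact_force: [0.0, 0.2, 0.3]
finger_gap: 0.226
t 19.93 pos [ 0.6057 -0.228   0.0206] yaw -1.8 q [-0.47  0.65  1.58 -0.    0.92  1.14] gap mm 19.8 F [0.  0.2 0.3]
[0.6061, -0.2281, 0.0093, -1.8] -> [0.0004 0.0001 0.0113] [ 0. -0.  0.]
```

```bash
python3 -m inch '[[0,0,0.004,0,0,0,0.015],[0,0,0.008,0,0,0,0.015],[0,0,0.010,0,0,0,0.015],[0,0,0.011,0,0,0,0.015],[0,0,0.0113,0,0,0,0.015],[0,0,0.0116,0,0,0,0.015],[0,0,0.0116,0,0,0,0.015]]' 10
```

```text
clock: 20.8
tool_pos: [0.6055, -0.2281, 0.0093]
tool_rot: [3.141, 0.0, -0.031]
contact_force: [-2.3, 0.8, 6.0]
finger_gap: 0.224
```

```bash
python3 -m inch '[[0,0,0,0,0,0,0.024],[0,0,0,0,0,0,0.032],[0,0,0,0,0,0,0.042],[0,0,0,0,0,0,0.042],[0,0,-0.02,0,0,0,0.042],[0,0,-0.06,0,0,0,0.045],[0,0,-0.1,0,0,0,0.045],[0,0,-0.12,0,0,0,0.045],[0,0,-0.12,0,0,0,0.045]]' 10
python3 - <<'E'
from rig import r
from h import *
plan(r,(.4511,.3278,.13,38.5))
c=r.read_camera("wrist"); cv2.imwrite("pics/w8.png",c["img"][:,:,::-1])
E
```

```text
clock: 21.92
tool_pos: [0.6074, -0.229, 0.1319]
tool_rot: [3.139, -0.005, -0.031]
contact_force: [-0.1, 0.4, -0.1]
finger_gap: 0.513
t 21.93 pos [ 0.6074 -0.229   0.1319] yaw -1.8 q [-0.47  0.51  1.5  -0.    1.12  1.14] gap mm 45.1 F [-0.1  0.4 -0.1]
[0.4511, 0.3278, 0.13, 38.5] -> [-1.736e-01 -5.516e-01 -3.000e-04] [ 0.004 -0.004 -0.703]
```

View pics/w8.png

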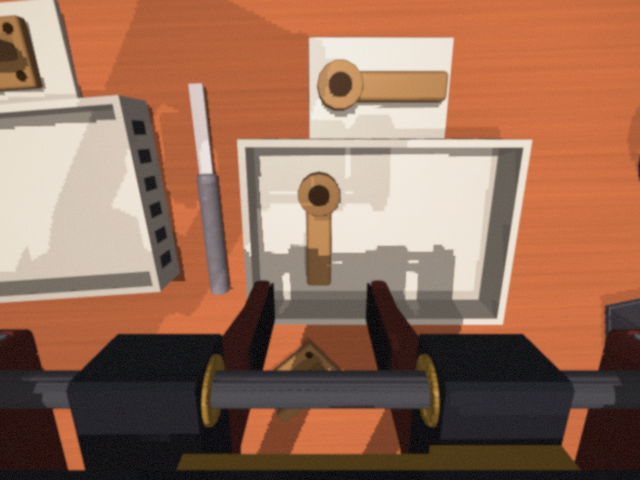

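The long lever lies flat at (318,230) in the lever tray. Next is the short lever.

```bash
python3 -m inch '[[-0.1736,-0.5516,0,0,0,-0.703,0.045],[-0.1736,-0.5516,0,0,0,-0.703,0.045],[-0.1736,-0.5516,0,0,0,-0.703,0.045],[-0.1736,-0.5516,0,0,0,-0.703,0.045],[-0.1736,-0.5516,0,0,0,-0.703,0.045],[-0.1736,-0.5516,0,0,0,-0.703,0.045],[-0.1736,-0.5516,0,0,0,-0.703,0.045],[-0.1736,-0.5516,0,0,0,-0.703,0.045],[-0.1736,-0.5516,0,0,0,-0.703,0.045],[-0.1736,-0.5516,0,0,0,-0.703,0.045],[-0.1736,-0.5516,0.02,0,0,-0.703,0.045],[-0.1736,-0.5516,0.03,0,0,-0.703,0.045]]' 10;python3 -m inch '[[0,0,0,0,0,0,0.045],[0,0,0,0,0,0,0.045],[0,0,0,0,0,0,0.045]]'
python3 - <<'E'
from rig import r
from h import *
plan(r,(.4511,.3278,.004,38.5))
c=r.read_camera("wrist"); cv2.imwrite("pics/w9.png",c["img"][:,:,::-1])
E
```

```text
clock: 23.48
tool_pos: [0.4483, 0.3275, 0.0969]
tool_rot: [-3.141, 0.003, 0.672]
contact_force: [0.7, -0.3, -0.6]
finger_gap: 0.515
clock: 23.85
tool_pos: [0.45, 0.3284, 0.0991]
tool_rot: [3.141, -0.001, 0.671]
contact_force: [0.0, 0.3, 0.0]
finger_gap: 0.509
t 23.85 pos [0.45   0.3284 0.0991] yaw 38.4 q [ 0.51  0.44  1.74 -0.    0.96  1.41] gap mm 44.7 F [0.  0.3 0. ]
[0.4511, 0.3278, 0.004, 38.5] -> [0.0004 0.0011 0.0951] [ 0.    -0.001 -0.001]
```

View pics/w9.png

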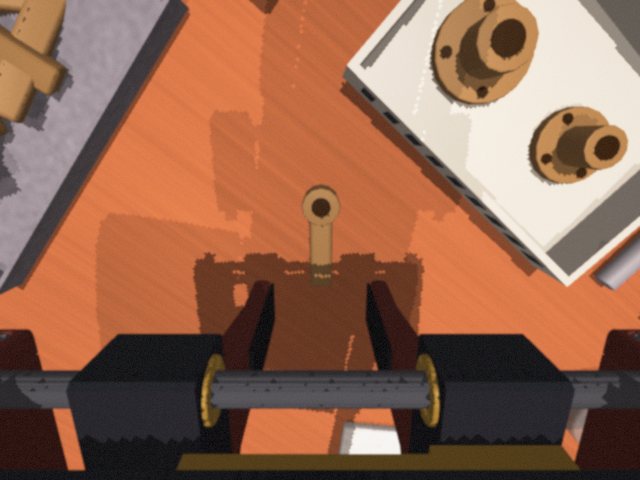

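```bash
python3 -m inch '[[0.0004,0.0005,0.03,0,0,0,0.045],[0.0004,0.0005,0.06,0,0,0,0.045],[0.0004,0.0005,0.08,0,0,0,0.045],[0.0004,0.0005,0.089,0,0,0,0.045],[0.0004,0.0005,0.093,0,0,0,0.045],[0.0004,0.0005,0.0952,0,0,0,0.045],[0.0004,0.0005,0.0952,0,0,0,0.045],[0.0004,0.0005,0.0952,0,0,0,0.012],[0.0004,0.0005,0.0952,0,0,0,0.012],[0.0004,0.0005,0.0952,0,0,0,0.012],[0.0004,0.0005,0.0952,0,0,0,0.012]]' 10; python3 -m inch '[[0,0,-0.03,0,0,0,0.012],[0,0,-0.07,0,0,0,0.012],[0,0,-0.11,0,0,0,0.012],[0,0,-0.13,0,0,0,0.012],[0,0,-0.13,0,0,0,0.012]]' 10
python3 - <<'E'
from rig import r
from h import *
plan(r,(.6033,-.3181,.13,-1.8))
c=r.read_camera("wrist"); cv2.imwrite("pics/w10.png",c["img"][:,:,::-1])
E
```

```text
clock: 25.28
tool_pos: [0.4501, 0.3284, 0.0035]
tool_rot: [3.141, -0.0, 0.672]
contact_force: [-0.5, 0.2, 1.8]
finger_gap: 0.182
clock: 25.9
tool_pos: [0.4511, 0.3291, 0.1349]
tool_rot: [3.141, -0.003, 0.672]
contact_force: [0.5, 0.2, 0.1]
finger_gap: 0.183
t 25.90 pos [0.4511 0.3291 0.1349] yaw 38.5 q [ 0.51  0.39  1.7  -0.    1.04  1.41] gap mm 16.1 F [0.5 0.2 0.1]
[0.6033, -0.3181, 0.13, -1.8] -> [-0.2837  0.6013  0.0042] [-0.001 -0.004  0.703]
```

View pics/w10.png

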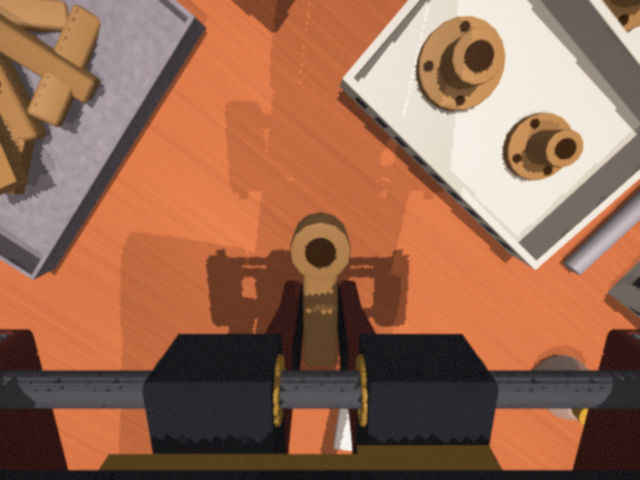

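Held (gap 16.1 mm), hub at (320,250).

```bash
python3 -m inch '[[-0.2837,0.6013,0.004,0,0,0.703,0.012],[-0.2837,0.6013,0.004,0,0,0.703,0.012],[-0.2837,0.6013,0.004,0,0,0.703,0.012],[-0.2837,0.6013,0.004,0,0,0.703,0.012],[-0.2837,0.6013,0.004,0,0,0.703,0.012],[-0.2837,0.6013,0.004,0,0,0.703,0.012],[-0.2837,0.6013,0.004,0,0,0.703,0.012],[-0.2837,0.6013,0.004,0,0,0.703,0.012],[-0.2837,0.6013,0.004,0,0,0.703,0.012],[-0.2837,0.6013,0.004,0,0,0.703,0.012],[-0.2837,0.6013,0.004,0,0,0.703,0.012],[-0.2837,0.6013,0.004,0,0,0.703,0.012]]' 10;python3 -m inch '[[0,0,0,0,0,0,0.012],[0,0,0,0,0,0,0.012],[0,0,0,0,0,0,0.012],[0,0,0,0,0,0,0.012]]'
python3 - <<'E'
from rig import r
from h import *
plan(r,(.6033,-.3181,.0085,-1.8))
c=r.read_camera("wrist"); cv2.imwrite("pics/w11.png",c["img"][:,:,::-1])
E
```

```text
clock: 27.45
tool_pos: [0.6017, -0.3216, 0.127]
tool_rot: [-3.141, 0.002, -0.035]
contact_force: [0.3, 1.5, -0.1]
finger_gap: 0.176
clock: 27.95
tool_pos: [0.6023, -0.318, 0.1297]
tool_rot: [3.141, -0.0, -0.03]
contact_force: [0.2, 0.1, -0.1]
finger_gap: 0.182
t 27.95 pos [ 0.6023 -0.318   0.1297] yaw -1.7 q [-0.59  0.56  1.42 -0.    1.17  1.01] gap mm 15.9 F [ 0.2  0.1 -0.1]
[0.6033, -0.3181, 0.0085, -1.8] -> [0.001  0.     0.1212] [ 0.    -0.     0.001]
```

View pics/w11.png

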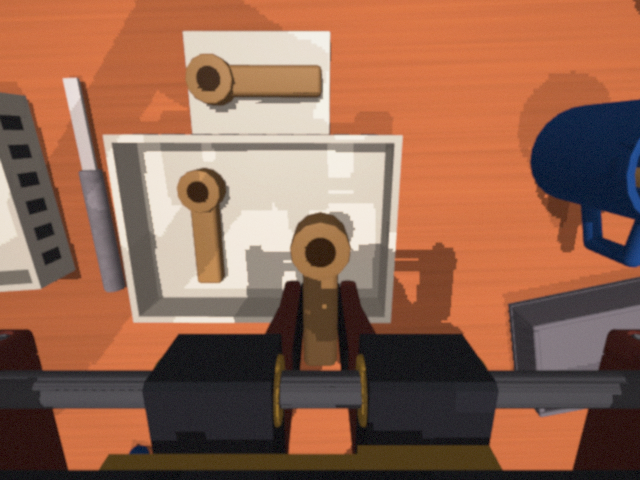

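```bash
python3 -m inch '[[0.001,0,0.04,0,0,0,0.012],[0.001,0,0.08,0,0,0,0.012],[0.001,0,0.105,0,0,0,0.012],[0.001,0,0.115,0,0,0,0.012],[0.001,0,0.119,0,0,0,0.012],[0.001,0,0.1205,0,0,0,0.012],[0.001,0,0.121,0,0,0,0.012],[0.001,0,0.1215,0,0,0,0.012],[0.001,0,0.1215,0,0,0,0.012]]' 10
```

```text
clock: 29.12
tool_pos: [0.6035, -0.3191, 0.0085]
tool_rot: [3.141, -0.001, -0.031]
contact_force: [-0.6, -0.9, 2.9]
finger_gap: 0.181
```

```bash
python3 -m inch '[[0,0,0.0003,0,0,0,0.012],[0,0,0.0004,0,0,0,0.012],[0,0,0.0004,0,0,0,0.02],[0,0,0.0004,0,0,0,0.028],[0,0,0.0004,0,0,0,0.038],[0,0,0.0004,0,0,0,0.038],[0,0,-0.02,0,0,0,0.038],[0,0,-0.06,0,0,0,0.04],[0,0,-0.1,0,0,0,0.04],[0,0,-0.12,0,0,0,0.04],[0,0,-0.12,0,0,0,0.04]]' 10
python3 - <<'E'
from rig import r
from h import *
plan(r,(.469,-.2088,.11,-49))
c=r.read_camera("wrist"); cv2.imwrite("pics/w12.png",c["img"][:,:,::-1])
E
```

```text
clock: 30.5
tool_pos: [0.6048, -0.3198, 0.1314]
tool_rot: [3.138, -0.005, -0.031]
contact_force: [-0.4, 0.4, 0.2]
finger_gap: 0.457
t 30.50 pos [ 0.6048 -0.3198  0.1314] yaw -1.8 q [-0.59  0.56  1.41 -0.    1.16  1.01] gap mm 40.1 F [-0.4  0.4  0.2]
[0.469, -0.2088, 0.11, -49] -> [-0.1393 -0.1068  0.0204] [ 0.001 -0.006  0.824]
```

View pics/w12.png

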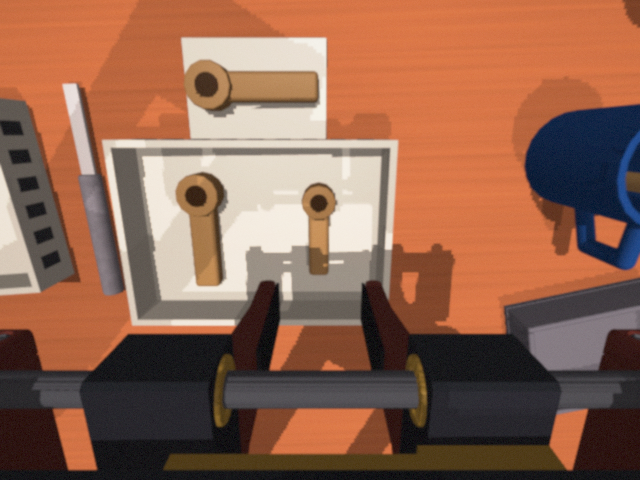

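Both levers lie flat at (200,230) and (318,228). The bracket is last.

```bash
python3 -m inch '[[-0.1393,-0.1068,0.02,0,0,0.824,0.04],[-0.1393,-0.1068,0.02,0,0,0.824,0.04],[-0.1393,-0.1068,0.02,0,0,0.824,0.04],[-0.1393,-0.1068,0.02,0,0,0.824,0.04],[-0.1393,-0.1068,0.02,0,0,0.824,0.04],[-0.1393,-0.1068,0.02,0,0,0.824,0.04],[-0.1393,-0.1068,0.02,0,0,0.824,0.04],[-0.1393,-0.1068,0.02,0,0,0.824,0.04]]' 10
python3 - <<'E'
from rig import r
from h import *
plan(r,(.469,-.2088,.014,-49))
c=r.read_camera("wrist"); cv2.imwrite("pics/w13.png",c["img"][:,:,::-1])
E
```

```text
clock: 31.55
tool_pos: [0.4672, -0.2077, 0.1076]
tool_rot: [3.141, 0.0, -0.854]
contact_force: [0.4, 0.1, -0.1]
finger_gap: 0.454
t 31.55 pos [ 0.4672 -0.2077  0.1076] yaw -49.0 q [-0.55  0.37  1.83 -0.    0.94  1.87] gap mm 39.9 F [ 0.4  0.1 -0.1]
[0.469, -0.2088, 0.014, -49] -> [ 0.0021 -0.0007  0.0936] [0.    0.    0.001]
```

View pics/w13.png

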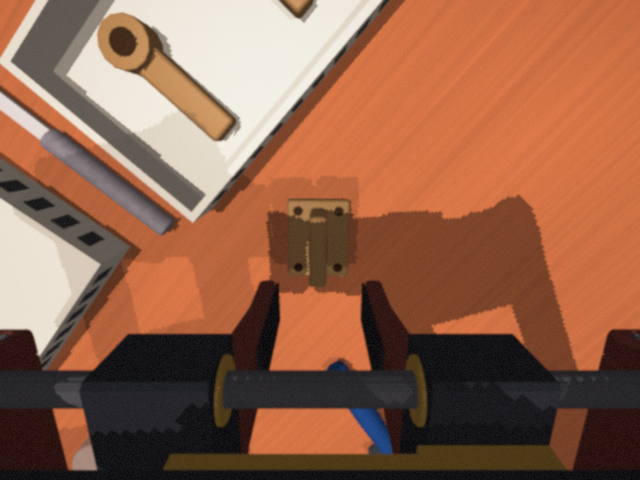

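```bash
python3 -m inch '[[0.002,-0.0005,0.03,0,0,0,0.04],[0.002,-0.0005,0.06,0,0,0,0.04],[0.002,-0.0005,0.08,0,0,0,0.04],[0.002,-0.0005,0.088,0,0,0,0.04],[0.002,-0.0005,0.091,0,0,0,0.04],[0.002,-0.0005,0.0925,0,0,0,0.04],[0.002,-0.0005,0.0925,0,0,0,0.04]]' 10
python3 - <<'E'
from rig import r
from h import *
plan(r,(.469,-.2088,.014,-49))
E
```

```text
clock: 32.48
tool_pos: [0.4694, -0.2091, 0.0159]
tool_rot: [-3.141, -0.001, -0.855]
contact_force: [0.4, 0.4, 0.8]
finger_gap: 0.458
t 32.48 pos [ 0.4694 -0.2091  0.0159] yaw -49.0 q [-0.55  0.52  1.89 -0.    0.72  1.87] gap mm 40.2 F [0.4 0.4 0.8]
[0.469, -0.2088, 0.014, -49] -> [-0.0005  0.0001  0.0019] [-0.    -0.001  0.   ]
```

```bash
python3 -m inch '[[0,0,0.001,0,0,0,0.02],[0,0,0.001,0,0,0,0.008],[0,0,0.001,0,0,0,0.008],[0,0,0.001,0,0,0,0.008],[0,0,0.001,0,0,0,0.008]]' 10
python3 - <<'E'
from rig import r
from h import *
plan(r)
E
python3 -m inch '[[0,0,-0.02,0,0,0,0.008],[0,0,-0.06,0,0,0,0.008],[0,0,-0.1,0,0,0,0.008],[0,0,-0.11,0,0,0,0.008],[0,0,-0.11,0,0,0,0.008]]' 10
python3 - <<'E'
from rig import r
from h import *
plan(r,(.64,-.0039,.12,2.3))
c=r.read_camera("wrist"); cv2.imwrite("pics/w14.png",c["img"][:,:,::-1])
E
```

```text
clock: 33.1
tool_pos: [0.469, -0.2089, 0.0145]
tool_rot: [-3.142, -0.0, -0.855]
contact_force: [-0.4, 0.8, 2.1]
finger_gap: 0.136
t 33.10 pos [ 0.469  -0.2089  0.0145] yaw -49.0 q [-0.55  0.52  1.89 -0.    0.72  1.87] gap mm 11.9 F [-0.4  0.8  2.1]
clock: 33.72
tool_pos: [0.4691, -0.209, 0.1245]
tool_rot: [-3.141, -0.001, -0.855]
contact_force: [-0.1, -1.0, -0.8]
finger_gap: 0.138
t 33.73 pos [ 0.4691 -0.209   0.1245] yaw -49.0 q [-0.55  0.35  1.81 -0.    0.98  1.87] gap mm 12.1 F [-0.1 -1.  -0.8]
[0.64, -0.0039, 0.12, 2.3] -> [-0.0426 -0.2635  0.0045] [ 0.    -0.001 -0.895]
```

View pics/w14.png

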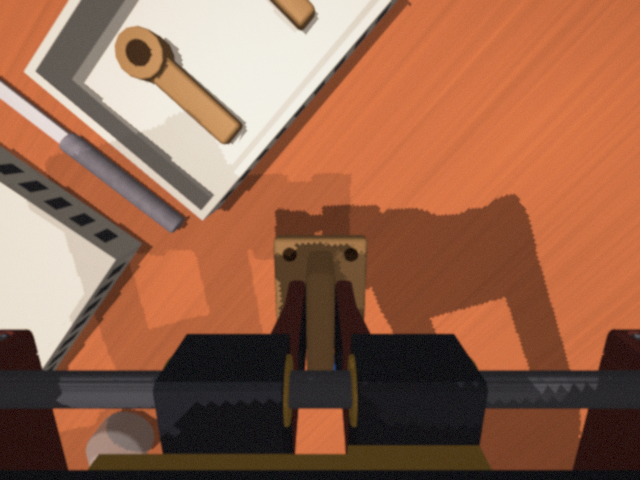

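The bracket is held square at (320,270), gap 12.1 mm. Now I carry it to the middle tray.

```bash
python3 -m inch '[[-0.0426,-0.2635,0.004,0,0,-0.895,0.008],[-0.0426,-0.2635,0.004,0,0,-0.895,0.008],[-0.0426,-0.2635,0.004,0,0,-0.895,0.008],[-0.0426,-0.2635,0.004,0,0,-0.895,0.008],[-0.0426,-0.2635,0.004,0,0,-0.895,0.008],[-0.0426,-0.2635,0.004,0,0,-0.895,0.008],[-0.0426,-0.2635,0.004,0,0,-0.895,0.008],[-0.0426,-0.2635,0.004,0,0,-0.895,0.008],[-0.0426,-0.2635,0.004,0,0,-0.895,0.008]]' 10
python3 - <<'E'
from rig import r
from h import *
plan(r,(.64,-.0039,.0195,2.3))
c=r.read_camera("wrist"); cv2.imwrite("pics/w15.png",c["img"][:,:,::-1])
E
```

```text
clock: 34.9
tool_pos: [0.6394, -0.0048, 0.1204]
tool_rot: [3.141, 0.0, 0.038]
contact_force: [-0.3, -0.1, -0.3]
finger_gap: 0.134
t 34.90 pos [ 0.6394 -0.0048  0.1204] yaw 2.2 q [-0.12  0.51  1.53 -0.    1.1   1.42] gap mm 11.7 F [-0.3 -0.1 -0.3]
[0.64, -0.0039, 0.0195, 2.3] -> [ 0.0006 -0.0009  0.1009] [ 0.     0.    -0.002]
```

View pics/w15.png

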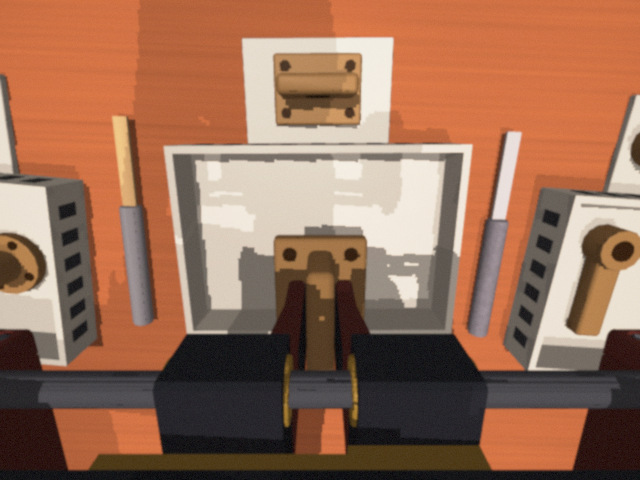

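```bash
python3 -m inch '[[0,0,0.04,0,0,0,0.008],[0,0,0.07,0,0,0,0.008],[0,0,0.09,0,0,0,0.008],[0,0,0.096,0,0,0,0.008],[0,0,0.099,0,0,0,0.008],[0,0,0.1,0,0,0,0.008],[0,0,0.1005,0,0,0,0.008],[0,0,0.101,0,0,0,0.008],[0,0,0.101,0,0,0,0.008]]' 10
```

```text
clock: 36.08
tool_pos: [0.64, -0.0039, 0.0196]
tool_rot: [3.141, -0.0, 0.04]
contact_force: [-0.3, 0.4, -0.8]
finger_gap: 0.13
```

```bash
python3 -m inch '[[0,0,0.0003,0,0,0,0.008],[0,0,0.0006,0,0,0,0.008],[0,0,0.0006,0,0,0,0.008],[0,0,0.0006,0,0,0,0.008]]' 10
```

```text
clock: 36.58
tool_pos: [0.64, -0.0039, 0.0195]
tool_rot: [3.141, -0.0, 0.04]
contact_force: [-1.4, 0.3, 6.0]
finger_gap: 0.135
```

Contact. Release and lift, then move clear to look.

```bash
python3 -m inch '[[0,0,0,0,0,0,0.016],[0,0,0,0,0,0,0.026],[0,0,0,0,0,0,0.036],[0,0,0,0,0,0,0.036],[0,0,-0.02,0,0,0,0.036],[0,0,-0.06,0,0,0,0.04],[0,0,-0.12,0,0,0,0.04],[-0.06,0,-0.18,0,0,0,0.04],[-0.12,0,-0.22,0,0,0,0.04],[-0.12,0,-0.22,0,0,0,0.04],[-0.12,0,-0.22,0,0,0,0.04]]' 10
python3 - <<'E'
from rig import r
from h import *
plan(r)
for n in ("side","top","wrist"):
    c=r.read_camera(n); cv2.imwrite(f"pics/{n}f.png",c["img"][:,:,::-1])
E
```

```text
clock: 37.95
tool_pos: [0.5194, -0.0087, 0.2405]
tool_rot: [3.141, -0.003, 0.04]
contact_force: [-0.2, 0.0, 0.3]
finger_gap: 0.455
t 37.95 pos [ 0.5194 -0.0087  0.2405] yaw 2.3 q [-0.15  0.22  1.66 -0.    1.25  1.38] gap mm 40.0 F [-0.2  0.   0.3]
```

View pics/sidef.png

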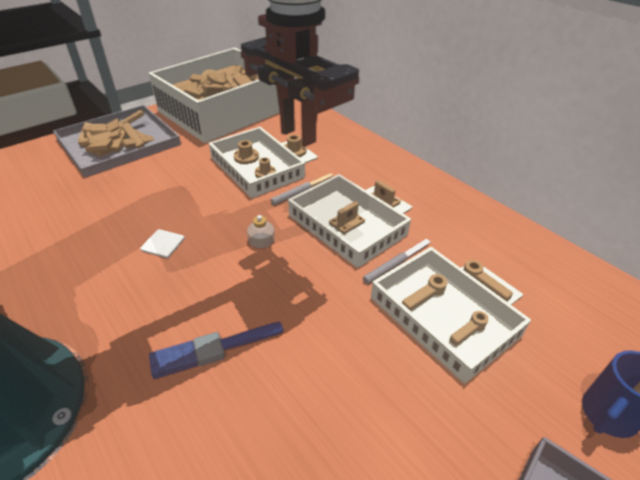

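View pics/topf.png

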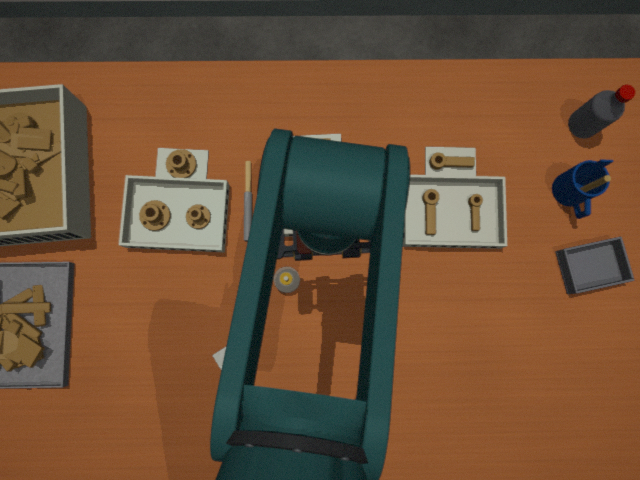

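View pics/wristf.png

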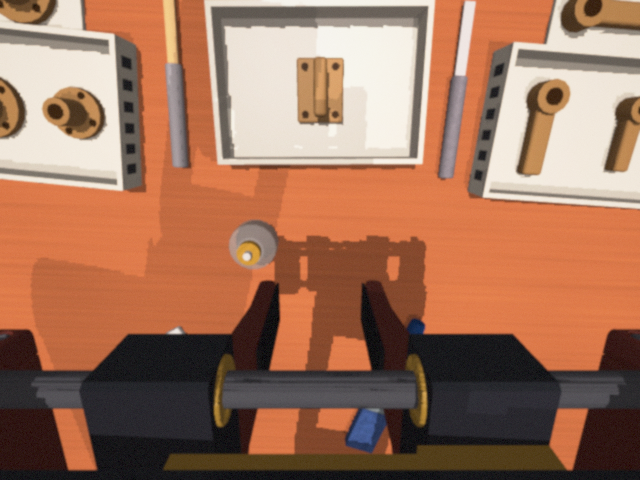

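All five pieces sit flat in their matching trays: flanges at top-view (155,215) and (198,217), levers at (431,212) and (476,212), and the bracket at wrist-view (320,90). The lamp is still at (287,280).

Run:
```python
from rig import r
print(r.close_job())
```

```text
the job is handed in; nothing more can be done
None
```

All five wax patterns are in their matching trays, and I handed the job in at about 38 s of the 136 s allowed. I placed them in the order large flange, small flange, long lever, short lever, bracket. Each was lowered until it touched the tray floor and then released; the forces read 3–6 N.

- **Placement:** the final side, top and wrist pictures show each piece lying flat, the same way up as before. The two flanges lie side by side with a gap between them, and so do the two levers.
- **Grips:** the finger openings matched each piece's given size to within about half a millimetre.
- **Lamp:** it is still standing at its original pixel position in the top view.
- **End state:** the gripper was empty and clear of everything. The arm hid the bracket tray from the top camera, so I checked the bracket in the side and wrist views. None of the checks failed or disagreed.

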